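# Set and lock a board support jack on the preheater rail

### The job

Take the green-capped support jack out of the slanted rack and stand it upright in the groove of the preheater's support rail at the red marker, its flange flush on the rail so that the groove holds its screw from turning. Then turn its brass jam nut anticlockwise (seen from above) up against the cap until it stops, to lock the height, without turning the cap, and let go. Leave the other jacks, the brass tin and the solvent bottle where they stand.

Things in the scene. Friction and masses are not known exactly. Their poses are not given: they have to be found in the camera images.
- jack: Green-capped jack, 69 mm tall, about 135 g, starting in a rack pocket, its axis (z) leaning 35 deg from vertical. Origin: centre of flange underside. Below: tang 10 (x) by 26 (y) by 12 mm deep, lower edge rounded; tang y goes along the groove, either way round. Above: flange 26 (x) by 30 (y) by 5 mm, 12 mm screw, hex nut at z 25 to 35, cap 20 mm diameter at z 35.7 to 53, rubber pad to z 57
- cap_grip (a point): Middle of the green cap, on the jack's axis, 44.5 mm above the flange's underside: carry the jack here. The cap is stiff on the screw (yields at 0.25 N m)
- nut_grip (a point): Middle of the brass hex jam nut, on the jack's axis, 30 mm above the flange's underside; 24 mm across flats, 10 mm high. The point turns with the nut; its x axis points out of the middle of a flat (others every 60 deg)
- nut (a joint): Jam nut's angle on the screw, rad: starts between 0 and 0.6, grows anticlockwise seen from the cap, hard stop against the cap at 2.4 (tight). Turning takes 0.06 N m, which would spin a jack whose tang is not held. It climbs 0.28 mm per rad
- cap (a joint): Angle of the green cap on the screw, rad: 0 at the start, the height setting to keep
- mark (a point): Red slide marker on the support rail. Point on the groove's centre line, level with the rail's top (110 mm above the table), where the flange's centre belongs; z up, y along the groove. Rail 30 mm wide, 240 mm long; groove 11.4 mm wide, 13.5 mm deep, open at the top. Two thin clamp bars run parallel 92 mm either side, tops 54 mm above the rail's top
- holder: Bottom preheater with its board holder, fixed, 250 (x) by 290 (y) by 165 mm. Origin: centre of its underside; the rail runs along its y axis over its middle
- rack: Slanted grey storage block, fixed, 85 by 180 mm; its top face slopes 35 deg down towards its -x side (near the robot). Two pockets 90 mm apart along its y, 15 mm deep, 11.6 by 27.6 mm, long side along the rack's y; jacks draw out square to the face. Origin: centre of its underside
- spare: Short black-capped jack in the rack's other pocket, 56 mm tall: leave it
- jack_l: Black-capped jack standing in the groove towards its +y end, 68 mm tall: leave it. Origin: centre of the flange's underside
- jack_r: Black-capped jack standing in the groove towards its -y end, 68 mm tall: leave it. Origin: centre of the flange's underside
- tin: Brass tin of tip cleaner, 56 mm diameter, 22 mm tall, bystander. Origin: centre of its underside
- solvent: White solvent bottle, 54 mm diameter, 100 mm tall, bystander. Origin: centre of its underside

How it is judged (in metres and radians):
On the way, in this order (a step that is already met when the one before it is completed fails the run):
1. the green-capped jack stands upright in the groove at the marker, flange on the rail, let go, its nut still loose (horizontal distance between jack and mark below 0.012 m and z of jack in the frame of mark between -0.003 and 0.0025 m and angle between jack's own z axis and vertical below 0.08 rad and angle between the y axis of jack and the y axis of mark, either way round below 0.15 rad and contact force between jack and the fingers below 0.2 N), for 0.2 s.
2. the jam nut is turned up tight against the cap (value of joint nut above 2.3 rad), for 0.2 s.
At the end, for the whole second after the job is handed in: The green-capped jack stands at rest, upright within 4.5 degrees, its flange on the rail within 2.5 mm and its centre within 12 mm of the red marker, tang in the groove; the nut is within 0.1 rad of tight; the cap is within 0.15 rad of its setting; all released (horizontal distance between jack and mark below 0.012 m and z of jack in the frame of mark between -0.003 and 0.0025 m and angle between jack's own z axis and vertical below 0.08 rad and angle between the y axis of jack and the y axis of mark, either way round below 0.15 rad and linear speed of jack below 0.02 m/s and value of joint nut above 2.3 rad and value of joint cap between -0.15 and 0.15 rad); the robot touches nothing.
It fails at once if the height setting is lost: the cap is turned on the screw by more than 0.25 rad (value of joint cap above 0.25 rad or value of joint cap below -0.25 rad).
It fails at once if another jack is pushed more than 12 mm from its place (distance of any of jack_l, jack_r, spare from where it was at the start of the episode above 0.012 m).
It fails at once if the tin or the solvent bottle is pushed more than 20 mm (distance of any of tin, solvent from where it was at the start of the episode above 0.02 m).
It also fails if it takes over 54 s, if anything falls off the work surface, if the arm or the gripper's body presses on something with over 40 N, if the wrist force passes 120 N, or if a joint passes its speed limit or range.

### The arm

A 6-joint arm with a two-finger parallel gripper is mounted at the origin on the work surface. World frame = base frame: x ahead of the robot, y to its left, z up, the work surface at z = 0. Lengths are in m, angles in degrees, forces in N, time in s.
With the tool pointing down it reaches from about 0.25 to 0.725 m from the base axis. Payload 9.7 kg.
Tool frame: the origin (TCP) lies between the finger pads; the fingertips stand 25 mm ahead of it and the grasp point (between the pads) lies 6 mm ahead of it; z points along the fingers, y is the line along which they close (so a half turn about z gives the same grasp; the last joint's range is limited). The gripper opens to 85 mm and grips with 20 to 120 N. Pads are 22 mm wide; open, the fingers measure 114 mm over their backs; the gripper's body (76 mm by 85 mm) begins 54 mm behind the grasp point. The pads swing forward as they close: fully open they stand 13 mm farther back than shut.
Start: joints at [-75.172, 4.979, 10.078, 95.1, 0, 90], TCP at [0.141, -0.532, 0.256] pointing down, gripper open.
Joint ranges: [-179.16, 179.16], [-48.56, 103.87], [-65.8, 70.77], [-126.05, 130.52], [-82.76, 87.17], [-180, 180]. Speed limits (degrees/s): [127.2, 127.2, 147.25, 180, 180, 180].

### API

Orientations are given as [roll, pitch, yaw] about the fixed x, y, z axes, in that order (R = Rz(yaw) Ry(pitch) Rx(roll)).
In Python, from workcell import bot gives the robot as it stands.
- The arm moves only by the shell command python3 drive.py FILE [FORCE], which reads ROWS from the file FILE. ROWS is a JSON list of rows, 1 to 5 of them, each written [[dx, dy, dz], turn, opening]: dx, dy, dz in m, then a turn about the tool's z in degrees, then the finger opening in m; each row is the pose to reach, as a shift and turn from the pose commanded when the command began, along the tool's axes at that moment; what a row does not reach only later rows make up. A row lasts 1/12 s, in which the tool goes at most 0.0417 m and 7.16 degrees, less where a joint would pass 70% of its speed; a pose out of reach is approached as far as the arm can. The fingers move at their own pace and stop on an object; FORCE is the grip in N (left out, the last holds). Time passes only in rows, so rows that do not move let the fingers close. It prints the time, the measured TCP pose, the force, the opening and the grip force at its end. Input that does not fit is refused with a message, and nothing moves.
- bot.get_obs(): the state, without advancing time (a new reading comes with each control period).
- bot.camera(name): name is "side" or "top"; returns the picture (480x640x3 uint8, blue, green, red); there is no depth.
- bot.camera_info(name): a dict with "mtx" (3x3 intrinsics, pixels), "extrinsics" (4x4, takes a point from camera to world coordinates). Camera axes: x right, y down, z forward; pixel columns grow to the right and rows downward; lengths in m; the calibration is good to about 2 mm. A picture is of the moment at which its call begins. camera_info takes no time and is no camera call.
- bot.job_done(): hands the job in; it is judged then, once.
The state is a dict: "time": time; "q": joint angles; "qd": joint speeds; "joint_efforts": joint torques, N m; "ee_pos": TCP position; "tcp_rot": TCP orientation; "wrist_force": force on the tool from outside, world axes, zero at the start; "torque": the same for the moment, N m; "opening": finger opening in m; "grasp_force": force on a finger pad.
Only numpy, scipy, OpenCV 4.12 (cv2) and the standard library are available. Lean on these libraries where they do the work, as an engineer would, in place of code of your own. Each camera call takes 0.05 s, during which the arm holds its last target. There are 200 camera calls.

## Working session

There is one attempt and no reset: what is moved stays moved. The work goes in short steps, Python scripts to look and compute and a shell command to move; the robot and the scene stay as the last step left them, time stands still between calls to the robot, and variables do not carry over. Pictures are saved under pics/ and viewed, at most 10 in all, crops included, and the job is handed in when it is done.

```bash
ls; mkdir -p pics; python3 - <<'E'
from workcell import bot
import cv2,numpy as np
np.set_printoptions(precision=4,suppress=True)
for n in("side","top"):
    cv2.imwrite(f"pics/{n}0.png",bot.camera(n)); i=bot.camera_info(n); print(n,i["mtx"],i["extrinsics"])
print(bot.get_obs())
E
```

```text
drive.py
pics
workcell.py
side [[465.2297   0.     322.9296]
 [  0.     465.2297 237.5316]
 [  0.       0.       1.    ]] [[-0.8675 -0.2718  0.4166  0.239 ]
 [-0.4974  0.4639 -0.7331  0.5836]
 [ 0.006  -0.8432 -0.5376  0.547 ]
 [ 0.      0.      0.      1.    ]]
top [[573.1858   0.     321.1102]
 [  0.     573.1858 229.8712]
 [  0.       0.       1.    ]] [[-0.0044 -0.9943  0.1062  0.4381]
 [-0.9999  0.0055  0.0099 -0.013 ]
 [-0.0104 -0.1062 -0.9943  1.1839]
 [ 0.      0.      0.      1.    ]]
{'time': 0.1, 'q': array([-75.1718,   5.0087,  10.0399,  95.0992,  -0.0018,  89.9999]), 'qd': array([-0.029 , -0.0379,  0.0949, -0.0162, -0.0043, -0.0055]), 'joint_efforts': array([ -0.0008, -52.1565,  46.5652,   0.016 ,  -0.    ,  -0.    ]), 'ee_pos': array([ 0.1407, -0.5315,  0.2557]), 'tcp_rot': array([-179.9319,    0.0018,   14.8283]), 'wrist_force': array([ 0.137 , -0.7089,  0.12  ]), 'torque': array([-0.0311, -0.0209,  0.0125]), 'grasp_force': 0.0, 'opening': 0.0855239750030217}
```

View pics/side0.png

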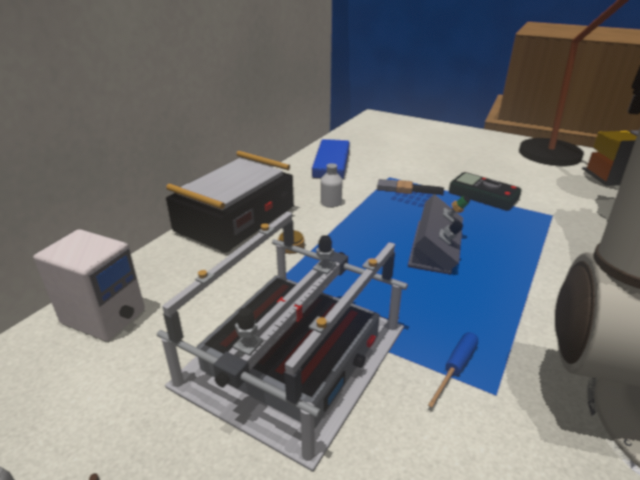

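View pics/top0.png

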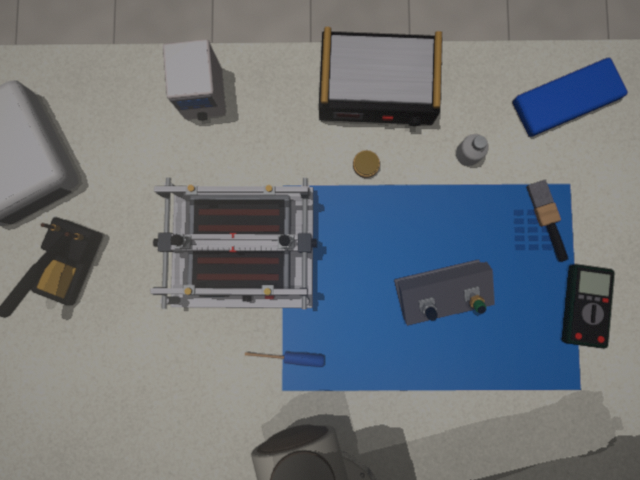

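```bash
python3 - <<'E'
import cv2,numpy as np
t=cv2.imread("pics/top0.png");s=cv2.imread("pics/side0.png")
def c(im,x,y,w,h):return cv2.resize(im[y:y+h,x:x+w],(400,300),interpolation=cv2.INTER_CUBIC)
cv2.imwrite("pics/comb0.png",np.vstack([np.hstack([c(t,390,250,112,84),c(t,160,180,160,120)]),np.hstack([c(s,400,180,80,60),c(s,216,220,160,120)])])) 
E
```

```text
(no output)
```

View pics/comb0.png

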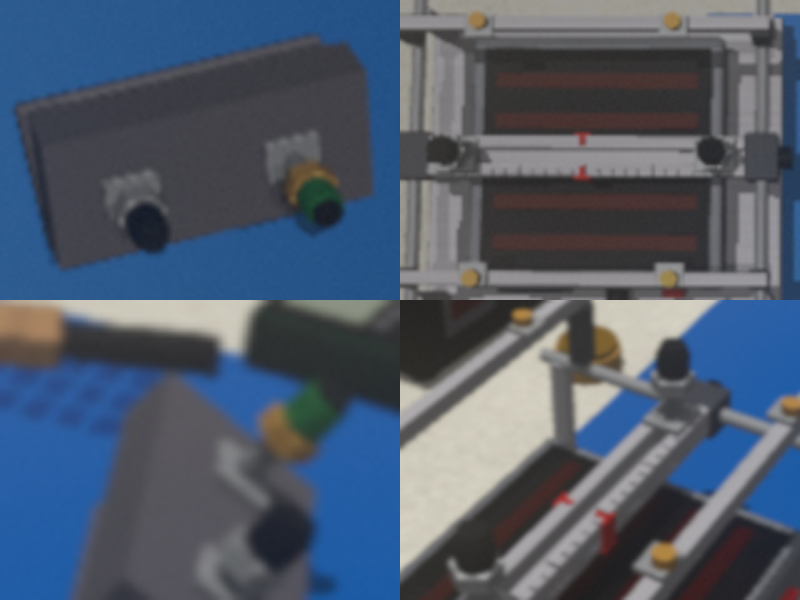

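```bash
cat > h.py <<'E'
import cv2,numpy as np
from workcell import bot
np.set_printoptions(precision=4,suppress=True)
I={n:bot.camera_info(n) for n in("side","top")}
def ray(n,p):
    M,E=np.array(I[n]["mtx"]),np.array(I[n]["extrinsics"])
    d=E[:3,:3]@np.linalg.solve(M,[p[0],p[1],1.]); return E[:3,3],d/np.linalg.norm(d)
def tri(obs,offs=None):
    A=np.zeros((3,3));b=np.zeros(3);R=[]
    for i,(n,p) in enumerate(obs):
        o,d=ray(n,p); o=o-(offs[i] if offs else 0); P=np.eye(3)-np.outer(d,d);A+=P;b+=P@o;R.append((o,P))
    x=np.linalg.solve(A,b); return x,[np.linalg.norm(P@(x-o))*1e3 for o,P in R]
def plane(n,p,z):
    o,d=ray(n,p); return o+d*(z-o[2])/d[2]
def tricyl(obs,a,r):
    x,_=tri(obs)
    for _ in range(5):
        offs=[]
        for n,p in obs:
            v=ray(n,p)[0]-x; u=v-a*(a@v); offs.append(.785*r*u/np.linalg.norm(u))
        x,res=tri(obs,offs)
    return x,res
def blobs(im,lo,hi,box,mn=4):
    x0,y0,x1,y1=box
    m=cv2.inRange(cv2.cvtColor(im[y0:y1,x0:x1],cv2.COLOR_BGR2HSV),lo,hi)
    k,_,st,ce=cv2.connectedComponentsWithStats(m)
    return [(st[i,4],ce[i]+[x0,y0],st[i,:4]+[x0,y0,0,0]) for i in range(1,k) if st[i,4]>=mn]
def proj(n,X):
    E=np.linalg.inv(np.array(I[n]["extrinsics"]));c=E[:3,:3]@X+E[:3,3];q=np.array(I[n]["mtx"])@c;return q[:2]/q[2]
E
python3 - <<'E'
from h import *
t=cv2.imread("pics/top0.png");s=cv2.imread("pics/side0.png")
G=((40,90,30),(85,255,255));B=((8,110,60),(28,255,255));
for nm,im,bx in(("top",t,(460,280,500,320)),("side",s,(445,190,475,225))):
    print(nm,"green",blobs(im,*G,bx)); print(nm,"brass",blobs(im,*B,bx))
for nm,im,bx in(("top",t,(215,225,250,258)),("side",s,(270,285,310,325))):
    print(nm,"red",blobs(im,(0,150,90),(8,255,255),bx),blobs(im,(172,150,90),(180,255,255),bx))
# rack outline top view
h=cv2.cvtColor(t,cv2.COLOR_BGR2HSV)[250:335,385:505]
m=cv2.inRange(h,(0,0,20),(180,110,120))
c=max(cv2.findContours(m,0,2)[0],key=cv2.contourArea)
p=cv2.approxPolyDP(c,2.5,True)[:,0]+[385,250];print(p.tolist())
# black caps on rail
for nm,im,bx in(("top",t,(165,228,310,258)),("side",s,(225,230,345,360))):
    print(nm,[b for b in blobs(im,(0,0,0),(180,255,38),bx,20)])
E
```

```text
top green [(np.int32(66), array([478.2273, 304.5606]), array([474, 301,  12,  10]))]
top brass [(np.int32(43), array([475.2326, 299.3488]), array([471, 296,  13,  10]))]
side green [(np.int32(53), array([461.8491, 201.8679]), array([458, 197,   9,  10]))]
side brass [(np.int32(34), array([456.0294, 206.5588]), array([453, 202,   7,   9]))]
top red [] []
side red [(np.int32(6), array([280.3333, 298.3333]), array([279, 297,   3,   3])), (np.int32(12), array([298.8333, 307.5833]), array([298, 306,   3,   5]))] []
[[490, 267], [486, 262], [474, 260], [395, 279], [406, 323], [473, 309], [476, 300], [485, 305], [478, 308], [478, 311], [483, 311], [485, 306], [493, 304]]
top []
side [(np.int32(867), array([295.3391, 333.2434]), array([264, 297,  64,  63])), (np.int32(33), array([316.8788, 348.9394]), array([308, 337,  20,  23])), (np.int32(222), array([335.3514, 351.0405]), array([324, 338,  21,  22]))]
```

```bash
python3 - <<'E'
from h import *
t=cv2.imread("pics/top0.png")
a0,b0=plane("top",(406,323),.02),plane("top",(493,304),.02)
a1,b1=plane("top",(395,279),.0),plane("top",(474,260),.0)
f=lambda a,b:np.degrees(np.arctan2(-(a-b)[0],(a-b)[1]))
print("edges",a0,b0,f(a0,b0),np.linalg.norm(a0-b0),f(a1,b1))
psi=np.radians((f(a0,b0)+f(a1,b1))/2); L=np.radians(35)
a=np.array([-np.sin(L)*np.cos(psi),-np.sin(L)*np.sin(psi),np.cos(L)])
g,rg=tricyl([("top",(478.23,304.56)),("side",(461.85,201.87))],a,.010)
n,rn=tricyl([("top",(475.23,299.35)),("side",(456.03,206.56))],a,.0125)
print("psi",np.degrees(psi),"axis",a,"cap",g,rg,"nut",n,rn,"diff",g-n,"along",(g-n)@a, np.linalg.norm(g-n))
print("flange centre",g-a*.0445)
# red, looser thresholds
for lo in(100,130): print([x for x in blobs(t,(0,lo,80),(10,255,255),(215,225,250,258),2)],[x for x in blobs(t,(170,lo,80),(180,255,255),(215,225,250,258),2)])
# rail bright edges near marker columns: grey profile
for col in(200,215,250,265):print(col,t[228:256,col].mean(1).astype(int).tolist())
# black caps
for th in(45,60): print(th,blobs(t,(0,0,0),(180,255,th),(165,230,310,255),20))
E
```

```text
edges [ 0.3737 -0.1708  0.02  ] [ 0.4108 -0.346   0.02  ] 11.940659568571492 0.1790928370163175 13.190376707098194
psi 12.565518137834843 axis [-0.5598 -0.1248  0.8192] cap [ 0.4077 -0.2991  0.0964] [np.float64(1.2473956848755312), np.float64(1.2473956848754768)] nut [ 0.4164 -0.2976  0.0843] [np.float64(1.692414916790824), np.float64(1.6924149167907991)] diff [-0.0086 -0.0015  0.0121] along 0.014935437352745455 0.014942269685693664
flange centre [ 0.4327 -0.2936  0.0599]
[(np.int32(12), array([232.5, 234. ]), array([230, 233,   6,   4])), (np.int32(18), array([232.1667, 249.7222]), array([229, 247,   7,   5]))] []
[(np.int32(7), array([232.4286, 233.5714]), array([231, 233,   4,   3])), (np.int32(10), array([232.4, 250.3]), array([230, 248,   6,   4]))] []
200 [59, 59, 56, 52, 51, 65, 122, 143, 143, 139, 124, 103, 127, 142, 145, 144, 144, 146, 147, 143, 138, 118, 78, 49, 43, 44, 47, 51]
215 [57, 56, 54, 50, 48, 63, 120, 143, 144, 142, 126, 101, 126, 146, 146, 147, 145, 146, 147, 144, 142, 124, 84, 48, 41, 42, 48, 49]
250 [58, 57, 56, 53, 49, 63, 120, 143, 146, 146, 144, 116, 129, 147, 150, 150, 150, 148, 144, 135, 124, 122, 94, 54, 41, 46, 48, 50]
265 [57, 57, 57, 48, 47, 56, 99, 135, 145, 147, 144, 117, 130, 148, 151, 151, 151, 149, 147, 141, 136, 132, 101, 52, 41, 46, 48, 49]
45 [(np.int32(47), array([212.9362, 252.4043]), array([200, 252,  29,   2])), (np.int32(55), array([250.8909, 252.4727]), array([236, 252,  38,   3]))]
60 [(np.int32(67), array([208.7612, 231.4627]), array([194, 230,  36,   3])), (np.int32(115), array([264.4435, 231.8696]), array([237, 230,  47,   4])), (np.int32(102), array([176.5588, 239.7255]), array([171, 235,  12,  10])), (np.int32(86), array([284.2209, 240.1047]), array([279, 235,  11,  11])), (np.int32(349), array([238.2235, 252.5473]), array([193, 251,  91,   4]))]
```

```bash
python3 - <<'E'
from h import *
t=cv2.imread("pics/top0.png").astype(float).mean(2)
P={}
for up in(1,0):
    pts=[]
    for c in list(range(196,226))+list(range(240,272)):
        seg=t[228:238,c] if up else t[246:254,c]
        # 50% crossing
        o=228 if up else 246; th=97
        for i in range(len(seg)-1):
            if (seg[i]<th)!=(seg[i+1]<th): pts.append(plane("top",(c,o+i+(th-seg[i])/(seg[i+1]-seg[i])),.11)[:2]);break
    pts=np.array(pts); k=np.polyfit(pts[:,1],pts[:,0],1); r=pts[:,0]-np.polyval(k,pts[:,1]);print("edge",k,r.std()); P[up]=k
y=plane("top",(232.4,242),.11)[1]; print("y",y,[np.polyval(P[u],y) for u in P])
print(tri([("top",(232.45,234.)),("side",(280.33,298.33))]),tri([("top",(232.3,249.7)),("side",(298.83,306.5))]))
# jack black caps at top (z .11+.05)
for p in((176.56,239.7),(284.2,240.1)):print(plane("top",p,.165))
print("bot",bot.get_obs()["ee_pos"])
E
```

```text
edge [0.0108 0.5447] 0.00018172141093415064
edge [0.0154 0.5135] 0.00030053084196734044
y 0.1648590103783685 [np.float64(0.5464893102194172), np.float64(0.5160378416881859)]
(array([0.546 , 0.1646, 0.1139]), [np.float64(0.6318691012677471), np.float64(0.6318691012678888)]) (array([0.5158, 0.1645, 0.1117]), [np.float64(0.2582084743645954), np.float64(0.25820847436474464)])
[0.5306 0.2559 0.165 ]
[0.5289 0.0631 0.165 ]
bot [ 0.1407 -0.5315  0.2557]
```

```bash
cat >> h.py <<'E'
from scipy.spatial.transform import Rotation as Rn
def delta(tgt,yaw=None):
    o=bot.get_obs(); R=Rn.from_euler("xyz",o["tcp_rot"],degrees=True).as_matrix()
    y=None if yaw is None else (-(yaw-o["tcp_rot"][2])+180)%360-180
    print("t",o["time"],"tcp",o["ee_pos"],o["tcp_rot"],"q",o["q"],"F",o["wrist_force"],"op",o["opening"],o["grasp_force"])
    print("tool delta",R.T@(np.array(tgt)-o["ee_pos"]),"turn",y)
E
cat > st.py <<'E'
import sys
from h import *
v=list(map(float,sys.argv[1:])); delta(v[:3],v[3] if len(v)>3 else None)
E
python3 st.py .405 -.2998 .19 12.57; python3 st.py .405 -.2998 .115 12.57
```

```text
t 0.1 tcp [ 0.1407 -0.5315  0.2557] [-179.9319    0.0018   14.8283] q [-75.1718   5.0087  10.0399  95.0992  -0.0018  89.9999] F [ 0.137  -0.7089  0.12  ] op 0.0855239750030217 0.0
tool delta [ 0.3148 -0.1563  0.0658] turn 2.2582898590209197
t 0.1 tcp [ 0.1407 -0.5315  0.2557] [-179.9319    0.0018   14.8283] q [-75.1718   5.0087  10.0399  95.0992  -0.0018  89.9999] F [ 0.137  -0.7089  0.12  ] op 0.0855239750030217 0.0
tool delta [ 0.3148 -0.1562  0.1408] turn 2.2582898590209197
```

```bash
echo '[[[0.04,-0.02,0.01],2.3,0.05],[[0.08,-0.04,0.02],2.3,0.05],[[0.12,-0.06,0.03],2.3,0.05],[[0.155,-0.078,0.03],2.3,0.05],[[0.155,-0.078,0.03],2.3,0.05]]' > rows.txt && python3 drive.py rows.txt 20; echo '[[[0.04,-0.02,0.01],0,0.05],[[0.08,-0.04,0.02],0,0.05],[[0.12,-0.06,0.03],0,0.05],[[0.155,-0.08,0.03],0,0.05],[[0.155,-0.08,0.03],0,0.05]]' > rows.txt && python3 drive.py rows.txt; python3 st.py .405 -.2998 .115 12.57
```

```text
time: 0.52
ee_pos: [0.2733, -0.4131, 0.2254]
tcp_rot: [-179.9, -0.0, 12.7]
wrist_force: [-0.6, -0.4, 0.4]
opening: 0.0503
grasp_force: 0.0
time: 0.93
ee_pos: [0.4073, -0.3017, 0.1952]
tcp_rot: [-179.9, 0.0, 12.7]
wrist_force: [-0.1, 0.0, -0.0]
opening: 0.0498
grasp_force: 0.0
t 0.9333 tcp [ 0.4073 -0.3017  0.1952] [-179.9019    0.0011   12.7138] q [-36.56    -1.6833  -3.5086  88.2498   0.0632 130.7261] F [-0.0733  0.0253 -0.0237] op 0.04976581224381785 0.0
tool delta [-0.0018 -0.0022  0.0802] turn 0.14381010208796852
```

```bash
for i in 1 2 3 4 5; do echo '[[[0,0,0],-7,0.05],[[0,0,0],-14,0.05],[[0,0,0],-21,0.05],[[0,0,0],-28,0.05],[[0,0,0],-35,0.05]]' > rows.txt && python3 drive.py rows.txt | head -3|tail -1; done; echo '[[[0,0,0],-5,0.05],[[0,0,0],-5,0.05]]' > rows.txt && python3 drive.py rows.txt; python3 st.py .405 -.2998 .115 -167.43
python3 - <<'E'
from h import *
cv2.imwrite("pics/top1.png",bot.camera("top")[200:350,380:580].repeat(3,0).repeat(3,1))
E
```

```text
tcp_rot: [-180.0, 0.0, 47.9]
tcp_rot: [-180.0, -0.0, 82.9]
tcp_rot: [-180.0, -0.0, 117.9]
tcp_rot: [-180.0, -0.0, 152.9]
tcp_rot: [180.0, -0.0, -172.1]
time: 3.18
ee_pos: [0.4043, -0.3052, 0.1962]
tcp_rot: [180.0, -0.0, -167.3]
wrist_force: [-0.3, 0.6, -0.4]
opening: 0.05
grasp_force: 0.0
t 3.1833 tcp [ 0.4043 -0.3052  0.1962] [ 179.9901   -0.023  -167.2643] q [-37.0489  -1.7625  -3.4775  88.3074  -0.0111 -49.7846] F [-0.3314  0.6326 -0.3805] op 0.050040403307751835 0.0
tool delta [-0.0019  0.0051  0.0812] turn 0.16569034883920608
```

View pics/top1.png

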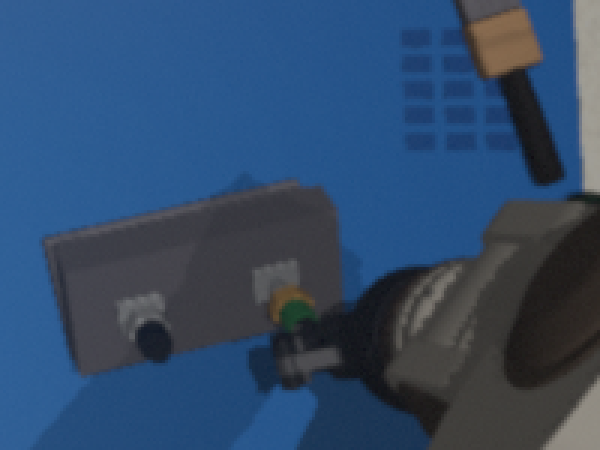

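```bash
python3 - <<'E'
from h import *
c=bot.camera("side");cv2.imwrite("pics/side1.png",c[150:300,380:580].repeat(3,0).repeat(3,1))
o=bot.get_obs();p=o["ee_pos"];R=Rn.from_euler("xyz",o["tcp_rot"],degrees=True).as_matrix()
for n,f in(("top",np.array([380,200])),("side",np.array([380,150]))):
    print(n,[((proj(n,p+R@np.array(v))-f)*3).round() for v in([0,0,0],[0,0,.02],[0,.025,.02],[0,-.025,.02],[0,0,-.06])])
E
```

```text
top [array([357., 331.]), array([346., 330.]), array([304., 339.]), array([388., 320.]), array([390., 334.])]
side [array([284.,  15.]), array([279.,  43.]), array([277.,  58.]), array([280.,  29.]), array([301., -75.])]
```

View pics/side1.png

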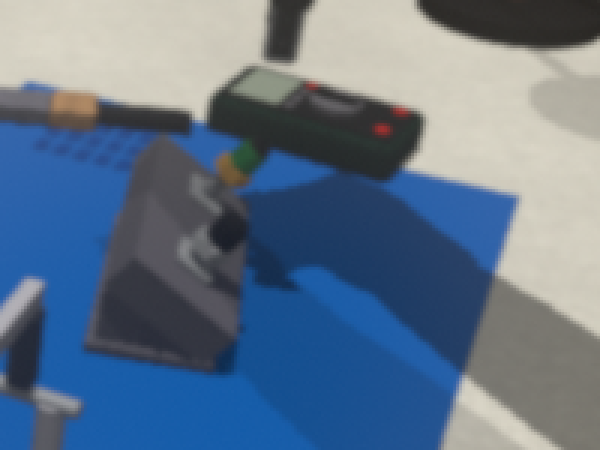

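```bash
echo '[[[-0.002,0.005,0.02],0,0.05],[[-0.002,0.005,0.05],0,0.05],[[-0.002,0.005,0.07],0,0.05],[[-0.002,0.005,0.081],0,0.05],[[-0.002,0.005,0.081],0,0.05]]' > rows.txt && python3 drive.py rows.txt; python3 st.py .405 -.2998 .115 -167.43
python3 - <<'E'
from h import *
c=bot.camera("side")[150:250,400:520];t=bot.camera("top")[260:360,430:550];cv2.imwrite("pics/m2.png",cv2.resize(np.hstack([c,t]),None,fx=3.3,fy=3.3,interpolation=cv2.INTER_CUBIC))
E
```

```text
time: 3.7
ee_pos: [0.4044, -0.299, 0.1129]
tcp_rot: [179.8, -0.1, -167.6]
wrist_force: [-0.1, -0.3, 0.5]
opening: 0.0501
grasp_force: 0.0
t 3.7 tcp [ 0.4044 -0.299   0.1129] [ 179.8339   -0.1479 -167.5901] q [-36.4736  -1.61   -12.5169  79.3155  -0.0022 -48.8833] F [-0.1364 -0.2532  0.4682] op 0.050137967912284455 0.0
tool delta [-0.0004 -0.001  -0.0021] turn -0.16012947487456586
```

View pics/m2.png

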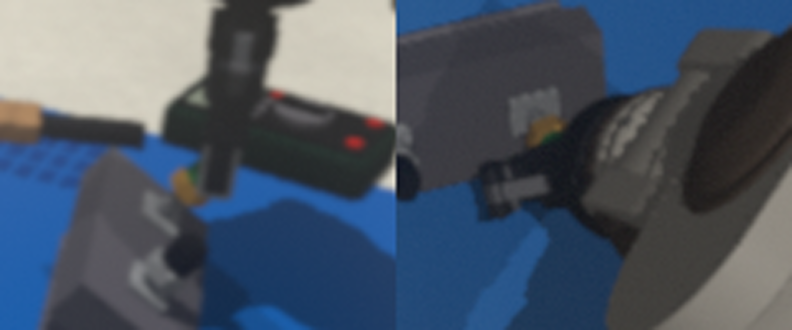

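```bash
echo '[[[0,0,-0.0015],0,0.01],[[0,0,-0.0015],0,0.01],[[0,0,-0.0015],0,0.01],[[0,0,-0.0015],0,0.01],[[0,0,-0.0015],0,0.01]]' > rows.txt && python3 drive.py rows.txt 50; python3 st.py .4 -.3 .115
```

```text
time: 4.22
ee_pos: [0.4058, -0.3001, 0.1184]
tcp_rot: [-179.9, 0.1, -167.5]
wrist_force: [-2.4, 0.0, 6.3]
opening: 0.0169
grasp_force: 48.7
t 4.2167 tcp [ 0.4058 -0.3001  0.1184] [-179.8903    0.0602 -167.4923] q [-36.4679  -1.7836 -12.0803  79.5809  -0.0266 -48.9756] F [-2.3982  0.0139  6.2796] op 0.016889744336748433 48.67912530899048
tool delta [0.0056 0.0013 0.0034] turn None
```

```bash
python3 - <<'E'
from h import *
c=bot.camera("side");print([ (n,blobs(c,*g,(440,180,480,235))) for n,g in(("green",((40,90,30),(85,255,255))),("brass",((8,110,60),(28,255,255))))])
cv2.imwrite("pics/m3.png",cv2.resize(c[170:245,425:500],None,fx=8,fy=8,interpolation=cv2.INTER_CUBIC))
p=bot.get_obs()["ee_pos"];print([((proj("side",p-[0,0,z])-[425,170])*8).round() for z in(0,.025)])
E
```

```text
[('green', []), ('brass', [(np.int32(34), array([456.1176, 206.8529]), array([454, 203,   6,   8]))])]
[array([332., 172.]), array([315., 259.])]
```

View pics/m3.png

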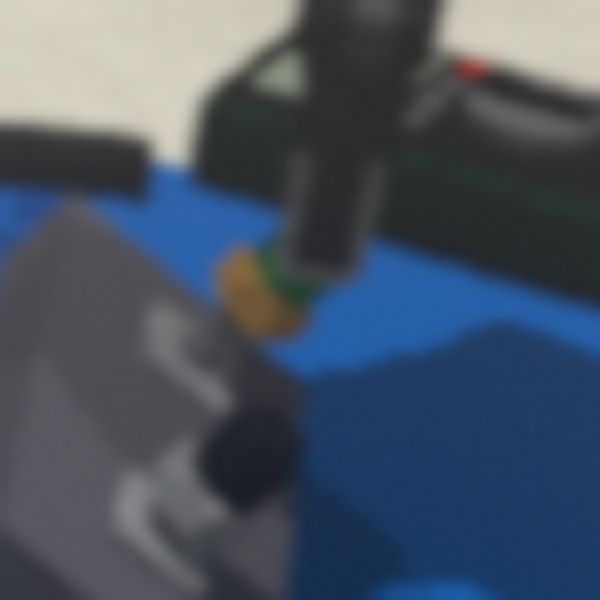

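```bash
echo '[[[0.002,0,-0.003],0,0.01],[[0.0045,0,-0.0065],0,0.01],[[0.0075,0,-0.0105],0,0.01],[[0.0105,0,-0.015],0,0.01],[[0.0126,0,-0.018],0,0.01]]' > rows.txt && python3 drive.py rows.txt; echo '[[[0.004,0,-0.006],0,0.01],[[0.008,0,-0.012],0,0.01],[[0.008,0,-0.025],0,0.01],[[0.008,0,-0.045],0,0.01],[[0.008,0,-0.055],0,0.01]]' > rows.txt && python3 drive.py rows.txt; python3 - <<'E'
from h import *
c=bot.camera("side");t=bot.camera("top")
cv2.imwrite("pics/m4.png",np.hstack([cv2.resize(c[140:215,425:500],None,fx=5.3,fy=5.3,interpolation=cv2.INTER_CUBIC),cv2.resize(t[250:325,440:515],None,fx=5.3,fy=5.3,interpolation=cv2.INTER_CUBIC)]))
p=bot.get_obs()["ee_pos"];print([((proj("side",p-[0,0,z])-[425,140])*5.3).round() for z in(0,.025)])
E
```

```text
time: 4.68
ee_pos: [0.3928, -0.3025, 0.1355]
tcp_rot: [-180.0, 0.0, -167.5]
wrist_force: [-0.2, -0.9, -0.4]
opening: 0.0161
grasp_force: 48.8
time: 5.1
ee_pos: [0.3853, -0.3044, 0.1922]
tcp_rot: [-179.9, 0.1, -167.5]
wrist_force: [-0.7, -0.8, -1.8]
opening: 0.0164
grasp_force: 49.0
[array([312., 100.]), array([299., 163.])]
```

View pics/m4.png

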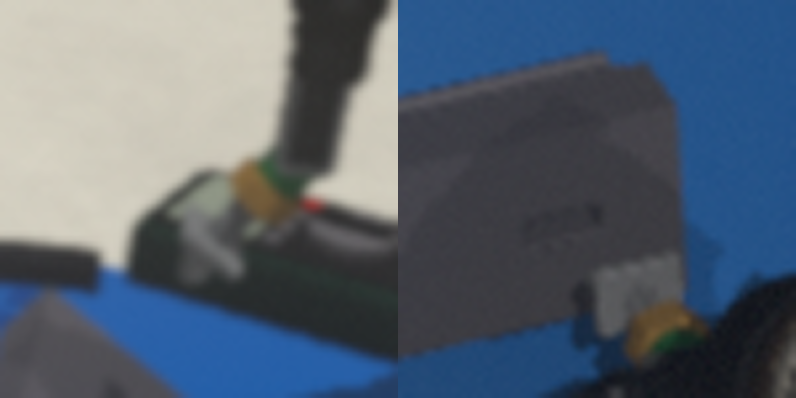

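```bash
cat > nut.py <<'E'
from h import *
import sys
o=bot.get_obs();p=o["ee_pos"];y=np.radians(o["tcp_rot"][2]+180);th=np.radians(float(sys.argv[1]))
a=np.array([-np.sin(th)*np.cos(y),-np.sin(th)*np.sin(y),np.cos(th)])
e=p+[0,0,-.025]-a*.012
obs=[]
for n in("side","top"):
    im=bot.camera(n);u=proj(n,e).astype(int);bx=(u[0]-18,u[1]-18,u[0]+18,u[1]+18)
    b=blobs(im,(8,110,60),(28,255,255),bx,8);print(n,"brass",b,"green",blobs(im,(40,90,30),(85,255,255),bx,3))
    if b: obs.append((n,max(b,key=lambda q:q[0])[1]))
if len(obs)==2:
    x,r=tricyl(obs,a,.0125);O=x-.03*a;R=Rn.from_euler("xyz",o["tcp_rot"],degrees=True).as_matrix()
    print("tcp",p,"nut",x,r,"O",O,"O in tool",R.T@(O-p))
E
python3 nut.py 35
```

```text
side brass [(np.int32(40), array([472.775, 175.725]), array([469, 172,   9,   8]))] green []
top brass [(np.int32(47), array([487.5957, 311.2979]), array([484, 308,  10,   9]))] green [(np.int32(15), array([491.1333, 314.1333]), array([488, 313,   8,   3]))]
tcp [ 0.3859 -0.3047  0.1919] nut [ 0.3962 -0.2999  0.158 ] [np.float64(1.2977149776259385), np.float64(1.297714977625965)] O [ 0.413  -0.2962  0.1334] O in tool [-0.0282  0.0025  0.0586]
```

```bash
python3 st.py .466 .13 .265 179.25
```

```text
t 5.3 tcp [ 0.3853 -0.3041  0.1894] [-179.9979   -0.0027 -167.4745] q [-38.2825  -3.9568  -6.326   87.6309  -0.0034 -50.808 ] F [ 0.4253  1.148  -1.4408] op 0.016217643199851674 48.97834002971649
tool delta [-0.1729  0.4063 -0.0756] turn 13.275471399735295
```

```bash
echo '[[[0,0,-0.025],0,0.01],[[0,0.01,-0.055],0,0.01],[[-0.005,0.04,-0.076],0,0.01],[[-0.02,0.075,-0.076],2,0.01],[[-0.035,0.11,-0.076],5,0.01]]' > rows.txt && python3 drive.py rows.txt ; echo '[[[-0.016,0.034,0],3,0.01],[[-0.031,0.068,0],6,0.01],[[-0.046,0.102,0],9,0.01],[[-0.061,0.136,0],9,0.01],[[-0.061,0.136,0],9,0.01]]' > rows.txt && python3 drive.py rows.txt; python3 st.py .466 .13 .265 179.25
```

```text
time: 5.72
ee_pos: [0.3956, -0.1884, 0.266]
tcp_rot: [-180.0, 0.0, -172.7]
wrist_force: [1.6, 0.4, -1.0]
opening: 0.0169
grasp_force: 49.3
time: 6.13
ee_pos: [0.4391, -0.0413, 0.2644]
tcp_rot: [179.9, -0.1, 178.8]
wrist_force: [0.3, -0.6, -1.3]
opening: 0.0168
grasp_force: 49.4
t 6.1333 tcp [ 0.4391 -0.0413  0.2644] [179.8966  -0.079  178.8188] q [-5.4311 -9.5605 -3.0824 96.5644  0.0973 -4.2499] F [ 0.2623 -0.5719 -1.3362] op 0.016790705248462323 49.404927492141724
tool delta [-0.0234  0.1718 -0.0004] turn -0.4311906681269875
```

```bash
echo '[[[-0.005,0.04,0],0,0.01],[[-0.01,0.08,0],0,0.01],[[-0.016,0.12,0],0,0.01],[[-0.0234,0.16,0],-0.4,0.01],[[-0.0234,0.1718,0],-0.4,0.01]]' > rows.txt && python3 drive.py rows.txt ; echo '[[[0,0,0],0,0.01],[[0,0,0.03],0,0.01],[[0,0,0.065],0,0.01],[[0,0,0.09],0,0.01],[[0,0,0.09],0,0.01]]' > rows.txt && python3 drive.py rows.txt; python3 st.py .466 .13 .1595 179.25; python3 nut.py 35
```

```text
time: 6.55
ee_pos: [0.4664, 0.1288, 0.2639]
tcp_rot: [180.0, -0.1, 179.1]
wrist_force: [0.1, 0.1, -1.0]
opening: 0.0166
grasp_force: 49.5
time: 6.97
ee_pos: [0.4637, 0.1232, 0.17]
tcp_rot: [-179.8, -0.5, 178.9]
wrist_force: [-0.3, -0.7, -0.6]
opening: 0.0166
grasp_force: 49.5
t 6.9667 tcp [0.4637 0.1232 0.17  ] [-179.8455   -0.4728  178.8841] q [14.8867 -5.0252 -9.469  86.0533 -0.0182 16.0021] F [-0.2598 -0.6587 -0.5994] op 0.016647267594356772 49.46215510368347
tool delta [-0.0023  0.0069  0.0105] turn -0.3659310010762624
side brass [(np.int32(75), array([335.    , 290.4667]), array([331, 283,  11,  14]))] green []
top brass [] green []
```

```bash
echo '[[[0,0,0.01],0,0.01],[[0,0,0.01],0,0.01]]' > rows.txt && python3 drive.py rows.txt; python3 st.py .466 .13 .1595 179.25; python3 - <<'E'
from h import *
c=bot.camera("side");cv2.imwrite("pics/m5.png",cv2.resize(c[225:345,240:400],None,fx=5,fy=5,interpolation=cv2.INTER_CUBIC))
E
```

```text
time: 7.23
ee_pos: [0.4665, 0.1246, 0.166]
tcp_rot: [180.0, 0.1, 178.9]
wrist_force: [-0.2, -0.1, -2.0]
opening: 0.0167
grasp_force: 49.5
t 7.2333 tcp [0.4665 0.1246 0.166 ] [179.9858   0.0587 178.9002] q [14.953  -5.1285 -9.9993 85.0688 -0.0026 16.0528] F [-0.1971 -0.1381 -2.0425] op 0.016679559519135308 49.4759327173233
tool delta [0.0006 0.0054 0.0065] turn -0.3497637948317447
```

View pics/m5.png

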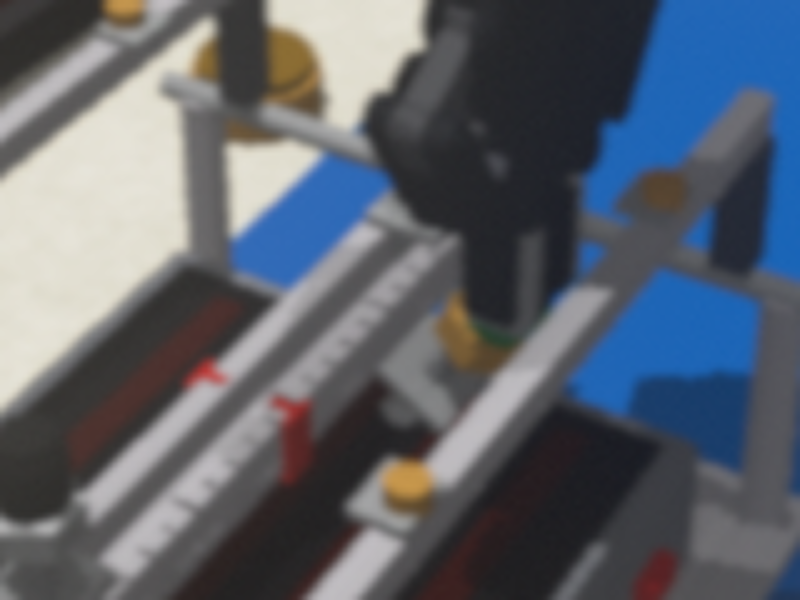

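```bash
echo '[[[0,0.005,0.006],0,0.01],[[-0.003,0.005,0.006],0,0.01],[[-0.006,0.005,0.006],0,0.01],[[-0.006,0.005,0.006],0,0.01]]' > rows.txt && python3 drive.py rows.txt 30; python3 st.py .502 .13 .1675 179.25
```

```text
time: 7.62
ee_pos: [0.4728, 0.13, 0.16]
tcp_rot: [180.0, 0.0, 178.9]
wrist_force: [0.2, 0.1, -1.1]
opening: 0.0166
grasp_force: 49.5
t 7.6167 tcp [0.4728 0.13   0.16  ] [179.9962   0.0281 178.9453] q [15.371  -4.0508 -9.6595 84.3632 -0.0043 16.4256] F [ 0.1566  0.0936 -1.0626] op 0.016636751074463607 49.461981654167175
tool delta [-0.0292  0.0006 -0.0075] turn -0.3046581915847639
```

```bash
echo '[[[-0.004,0,0],-0.3,0.01],[[-0.008,0,-0.001],-0.3,0.01],[[-0.012,0,-0.003],-0.3,0.01],[[-0.015,0,-0.005],-0.3,0.01]]' > rows.txt && python3 drive.py rows.txt 30; echo '[[[-0.003,0,-0.001],0,0.01],[[-0.006,0,-0.002],0,0.01],[[-0.009,0,-0.003],0,0.01],[[-0.0115,0,-0.003],0,0.01]]' > rows.txt && python3 drive.py rows.txt;python3 st.py .502 .13 .1675 179.25; python3 nut.py 10
```

```text
time: 7.95
ee_pos: [0.487, 0.1295, 0.1648]
tcp_rot: [180.0, -0.1, 179.2]
wrist_force: [-4.3, 0.2, -0.3]
opening: 0.0168
grasp_force: 49.6
time: 8.28
ee_pos: [0.4989, 0.1294, 0.168]
tcp_rot: [180.0, -0.0, 179.2]
wrist_force: [-6.4, 0.9, 1.3]
opening: 0.0165
grasp_force: 53.1
t 8.2833 tcp [0.4989 0.1294 0.168 ] [179.9801  -0.0208 179.2351] q [14.5327 -0.6124 -5.4544 85.1727  0.0247 15.2976] F [-6.3933  0.874   1.3354] op 0.01651465170201633 53.07005167007446
tool delta [-0.0031  0.0006  0.0005] turn -0.014879615366908183
side brass [(np.int32(55), array([320.8364, 291.4545]), array([315, 287,  13,   8]))] green [(np.int32(36), array([326.7222, 283.4167]), array([322, 278,   9,  10]))]
top brass [] green []
```

```bash
echo '[[[-0.0015,0,0],0,0.01],[[-0.003,0,0],0,0.01],[[-0.004,0,0],0,0.01],[[-0.004,0,0],0,0.01]]' > rows.txt && python3 drive.py rows.txt; python3 st.py .502 .13 .1675 179.25;python3 - <<'E'
from h import *
c=bot.camera("side")
print(blobs(c,(8,110,60),(28,255,255),(295,270,345,310),5),blobs(c,(40,90,30),(85,255,255),(295,260,345,310),5))
p=bot.get_obs()["ee_pos"]
# expected if upright: nut at z = tcp-.067+.03
for z in(.034,.037,.040): print(z,proj("side",p-[0,0,z]))
cv2.imwrite("pics/m6.png",cv2.resize(c[235:335,260:380],None,fx=6,fy=6,interpolation=cv2.INTER_CUBIC))
E
```

```text
time: 8.72
ee_pos: [0.5028, 0.1294, 0.1677]
tcp_rot: [180.0, 0.0, 179.2]
wrist_force: [-3.5, 1.4, 0.4]
opening: 0.0167
grasp_force: 55.0
t 8.7167 tcp [0.5028 0.1294 0.1677] [179.9822   0.003  179.2323] q [14.4234 -0.1123 -4.9796 85.1251  0.0164 15.1911] F [-3.5106  1.423   0.356 ] op 0.016716425192178044 54.97104227542877
tool delta [0.0008 0.0006 0.0002] turn -0.017702479236106683
[(np.int32(54), array([320.2037, 290.7222]), array([314, 287,  14,   7]))] [(np.int32(47), array([324.9362, 282.617 ]), array([320, 277,   9,  11]))]
0.034 [319.1944 283.7241]
0.037 [319.1908 285.3777]
0.04 [319.1873 287.0233]
```

```bash
echo '[[[0.004,0,-0.003],0,0.01],[[0.004,0,-0.02],0,0.01],[[0.004,0,-0.034],0,0.01],[[0.004,0,-0.038],0,0.01],[[0.004,0,-0.038],0,0.01]]' > rows.txt && python3 drive.py rows.txt; python3 st.py .5308 .165 .205 179.25;python3 - <<'E'
from h import *
c=bot.camera("side");p=bot.get_obs()["ee_pos"]
u=proj("side",p-[0,0,.037]).astype(int);print(u)
bx=(u[0]-22,u[1]-15,u[0]+22,u[1]+22)
print(blobs(c,(8,110,60),(28,255,255),bx,5),blobs(c,(40,90,30),(85,255,255),bx,5))
m=cv2.inRange(cv2.cvtColor(c[bx[1]:bx[3],bx[0]:bx[2]],cv2.COLOR_BGR2HSV),(8,110,60),(28,255,255))
pts=np.argwhere(m)[:,::-1];print("rect",cv2.minAreaRect(pts.astype(np.float32)),np.linalg.svd(pts-pts.mean(0),full_matrices=0)[2][0])
# lowest brass edge left/right
for z,dx in((.042,.012),(.042,-.012)): print(proj("side",p+[dx,0,-z]))
cv2.imwrite("pics/m6.png",cv2.resize(c[u[1]-50:u[1]+50,u[0]-60:u[0]+60],None,fx=6,fy=6,interpolation=cv2.INTER_CUBIC))
E
```

```text
time: 9.18
ee_pos: [0.4995, 0.1294, 0.2072]
tcp_rot: [180.0, 0.2, 179.2]
wrist_force: [0.1, -0.2, -1.1]
opening: 0.0161
grasp_force: 54.5
t 9.1833 tcp [0.4995 0.1294 0.2072] [179.9724   0.1902 179.2195] q [14.5355 -0.6065 -1.1211 89.2946 -0.0236 15.3159] F [ 0.0914 -0.2198 -1.0907] op 0.016128242759844407 54.50080633163452
tool delta [-0.0308  0.036   0.0023] turn -0.030461535949712015
[321 264]
[(np.int32(22), array([321.1818, 269.4091]), array([317, 267,   9,   5]))] [(np.int32(48), array([326.8958, 260.6875]), array([321, 256,  11,  10]))]
rect ((22.229412078857422, 20.217649459838867), (11.605780601501465, 4.013213634490967), 12.52880859375) [0.9779 0.2092]
[314.0766 264.7339]
[329.0214 269.8837]
```

View pics/m6.png

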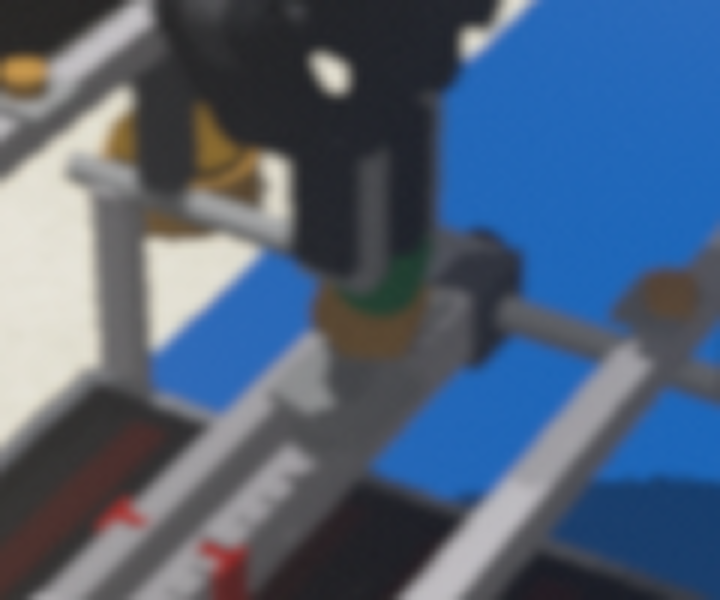

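```bash
echo '[[[-0.01,0.012,0],0,0.01],[[-0.02,0.024,0],0,0.01],[[-0.03,0.034,0],0,0.01],[[-0.0318,0.036,0],0,0.01],[[-0.0318,0.036,0],0,0.01]]' > rows.txt && python3 drive.py rows.txt; echo '[[[0,0,0],0,0.01],[[0,0,0],0,0.01]]' > rows.txt && python3 drive.py rows.txt; python3 st.py .5313 .165 .187 179.25
```

```text
time: 9.65
ee_pos: [0.531, 0.1652, 0.2045]
tcp_rot: [-180.0, -0.1, 179.3]
wrist_force: [-0.3, 0.3, -2.0]
opening: 0.0167
grasp_force: 54.5
time: 9.82
ee_pos: [0.5305, 0.1644, 0.2055]
tcp_rot: [-180.0, -0.0, 179.2]
wrist_force: [-0.4, 0.4, -1.0]
opening: 0.0167
grasp_force: 54.5
t 9.8167 tcp [0.5305 0.1644 0.2055] [-179.9791   -0.0293  179.2142] q [17.2245  4.9905  4.4631 89.5068 -0.0108 18.0103] F [-0.3678  0.438  -1.0285] op 0.016678326980021203 54.45550203323364
tool delta [-0.0008  0.0006  0.0185] turn -0.035802187639774274
```

```bash
echo '[[[-0.0006,0.0004,0.005],0,0.01],[[-0.0006,0.0004,0.011],0,0.01],[[-0.0006,0.0004,0.015],0,0.01],[[-0.0006,0.0004,0.018],0,0.01],[[-0.0006,0.0004,0.018],0,0.01]]' > rows.txt && python3 drive.py rows.txt; echo '[[[0,0,0.002],0,0.01],[[0,0,0.004],0,0.01],[[0,0,0.006],0,0.01],[[0,0,0.006],0,0.01]]' > rows.txt && python3 drive.py rows.txt
```

```text
time: 10.23
ee_pos: [0.5318, 0.1652, 0.1908]
tcp_rot: [179.9, 0.2, 179.2]
wrist_force: [-4.3, -1.4, 19.9]
opening: 0.0167
grasp_force: 56.9
time: 10.57
ee_pos: [0.5329, 0.1655, 0.1903]
tcp_rot: [179.8, 0.7, 179.2]
wrist_force: [-12.0, -4.2, 51.6]
opening: 0.0168
grasp_force: 60.5
```

```bash
echo '[[[0,0,-0.004],0,0.01],[[0,0,-0.007],0,0.01],[[0,0,-0.007],0,0.01]]' > rows.txt && python3 drive.py rows.txt; echo '[[[0.0007,0,0],0,0.01],[[0.0014,0,0],0,0.01],[[0.0014,0,0],0,0.01]]' > rows.txt && python3 drive.py rows.txt; echo '[[[0.0007,0,0],0,0.01],[[0.0014,0,0],0,0.01],[[0.0014,0,0],0,0.01]]' > rows.txt && python3 drive.py rows.txt
```

```text
time: 10.82
ee_pos: [0.5318, 0.1652, 0.1909]
tcp_rot: [179.9, 0.2, 179.2]
wrist_force: [-4.2, -1.3, 18.1]
opening: 0.0167
grasp_force: 56.5
time: 11.07
ee_pos: [0.5303, 0.1653, 0.1906]
tcp_rot: [180.0, 0.1, 179.2]
wrist_force: [-3.3, -1.0, 14.9]
opening: 0.0167
grasp_force: 56.2
time: 11.32
ee_pos: [0.5289, 0.1653, 0.1903]
tcp_rot: [180.0, 0.1, 179.2]
wrist_force: [-3.2, -1.3, 13.1]
opening: 0.0165
grasp_force: 55.9
```

```bash
for i in 1 2; do echo '[[[0.0007,0,0],0,0.01],[[0.0014,0,0],0,0.01],[[0.0014,0,0],0,0.01]]' > rows.txt && python3 drive.py rows.txt|sed -n '2p;4p'; done; python3 st.py .5308 .165 .18; python3 nut.py 0
```

```text
ee_pos: [0.5276, 0.1653, 0.1901]
wrist_force: [-1.9, -0.6, 11.8]
ee_pos: [0.5262, 0.1653, 0.1898]
wrist_force: [-1.2, -0.2, 10.3]
t 11.8167 tcp [0.5262 0.1653 0.1898] [179.9729   0.1186 179.2161] q [17.4419  4.216   1.9003 87.5632 -0.0113 18.2258] F [-1.2022 -0.1513 10.3109] op 0.01652320935122357 55.41151821613312
tool delta [-0.0046 -0.0002  0.0098] turn None
side brass [(np.int32(73), array([289.3151, 285.6712]), array([282, 281,  17,   9]))] green [(np.int32(29), array([296.1724, 278.8621]), array([292, 275,   8,   8]))]
top brass [] green []
```

```bash
for i in 1 2; do echo '[[[0.0008,0,0],0,0.01],[[0.0016,0,0],0,0.01],[[0.0016,0,0],0,0.01]]' > rows.txt && python3 drive.py rows.txt|sed -n '2p;4p'; done;  for i in 1 2; do echo '[[[0.0006,0,0.0003],0,0.01],[[0.0012,0,0.0005],0,0.01],[[0.0012,0,0.0005],0,0.01]]' > rows.txt && python3 drive.py rows.txt|sed -n '2p;4p'; done
```

```text
ee_pos: [0.5247, 0.1653, 0.1894]
wrist_force: [0.0, -0.8, 8.1]
ee_pos: [0.5231, 0.1653, 0.189]
wrist_force: [0.9, -0.4, 4.5]
ee_pos: [0.5218, 0.1653, 0.1885]
wrist_force: [1.0, -1.2, 5.6]
ee_pos: [0.5206, 0.1654, 0.188]
wrist_force: [0.1, -1.4, 5.5]
```

```bash
for i in 1 2 3; do echo '[[[0.0006,0,0.0003],0,0.01],[[0.0012,0,0.0006],0,0.01],[[0.0012,0,0.0006],0,0.01]]' > rows.txt && python3 drive.py rows.txt|sed -n '2p;4p'; done
```

```text
ee_pos: [0.5194, 0.1654, 0.1875]
wrist_force: [0.6, -0.8, 5.3]
ee_pos: [0.5181, 0.1654, 0.1869]
wrist_force: [1.0, -0.6, 5.2]
ee_pos: [0.517, 0.1654, 0.1863]
wrist_force: [0.5, -1.6, 5.4]
```

```bash
cat > tilt.py <<'E'
from h import *
c=bot.camera("side");p=bot.get_obs()["ee_pos"];u=proj("side",p-[0,0,.037]).astype(int);x0,y0=u-[24,18]
m=cv2.inRange(cv2.cvtColor(c[y0:y0+44,x0:x0+48],cv2.COLOR_BGR2HSV),(8,100,45),(28,255,255))
k,l,st,ce=cv2.connectedComponentsWithStats(m);i=1+np.argmax(st[1:,4])
pt=np.argwhere(l==i)[:,::-1].astype(float);d=np.linalg.svd(pt-pt.mean(0),full_matrices=0)[2][0]
print("tilt: n",st[i,4],"bbox",st[i,:4]+[x0,y0,0,0],"c",ce[i]+[x0,y0],"minus proj",ce[i]+[x0,y0]-proj("side",p-[0,0,.037]),"pca deg",np.degrees(np.arctan(d[1]/d[0])))
E
python3 tilt.py
echo '[[[0,0,-0.012],0,0.01],[[0,0,-0.028],0,0.01],[[0.01,-0.01,-0.03],0,0.01],[[0.03,-0.025,-0.03],0,0.01],[[0.045,-0.035,-0.03],0,0.01]]' > rows.txt && python3 drive.py rows.txt|sed -n '2p;4p';echo '[[[0,0,0],0,0.01],[[0,0,0],0,0.01]]' > rows.txt && python3 drive.py rows.txt|sed -n '2p;4p'; python3 tilt.py; python3 st.py .476 .13 .1625 179.25
```

```text
tilt: n 85 bbox [284 283  18  11] c [292.6118 288.5882] minus proj [-4.3219  3.0092] pca deg 26.48921549796825
ee_pos: [0.4701, 0.1305, 0.216]
wrist_force: [-1.0, -0.2, -1.2]
ee_pos: [0.471, 0.1309, 0.2164]
wrist_force: [-0.0, -0.2, -1.7]
tilt: n 77 bbox [330 263  15  11] c [336.7013 269.0649] minus proj [-2.0068  3.9583] pca deg 29.50016108391749
t 14.35 tcp [0.4714 0.1312 0.2161] [179.9857   0.0004 179.2146] q [15.5441 -3.9738 -3.3937 90.5756  0.0136 16.3295] F [-0.249   0.9854 -0.8343] op 0.016741501396461866 54.65851128101349
tool delta [-0.0046 -0.0011  0.0536] turn -0.035420043059076534
```

```bash
echo '[[[0,0,0.02],0,0.01],[[0,0,0.045],0,0.01],[[0,0,0.056],0,0.01],[[0,0,0.056],0,0.01]]' > rows.txt && python3 drive.py rows.txt|sed -n '2p;4p'; echo '[[[-0.005,0,0],0,0.01],[[-0.01,0,0],0,0.01],[[-0.015,0,-0.001],0,0.01],[[-0.02,0,-0.003],0,0.01]]' > rows.txt && python3 drive.py rows.txt|sed -n '2p;4p'; python3 tilt.py; echo '[[[-0.004,0,-0.001],0,0.01],[[-0.008,0,-0.002],0,0.01],[[-0.012,0,-0.003],0,0.01]]' > rows.txt && python3 drive.py rows.txt|sed -n '2p;4p'; python3 tilt.py
```

```text
ee_pos: [0.4704, 0.1311, 0.157]
wrist_force: [-0.3, 0.4, -1.1]
ee_pos: [0.4924, 0.131, 0.164]
wrist_force: [1.0, 1.1, -0.2]
tilt: n 72 bbox [317 289  14  10] c [323.2778 294.7083] minus proj [-1.1768  4.6475] pca deg 24.327370674597567
ee_pos: [0.503, 0.1306, 0.1661]
wrist_force: [-3.5, 1.4, -0.9]
tilt: n 75 bbox [314 287  14   9] c [320.0667 292.0267] minus proj [1.9339 5.4666] pca deg 11.381531779165892
```

```bash
for i in 1 2; do echo '[[[-0.002,0,-0.0003],0,0.01],[[-0.004,0,-0.0005],0,0.01],[[-0.004,0,-0.0005],0,0.01]]' > rows.txt && python3 drive.py rows.txt|sed -n '2p;4p'; python3 tilt.py;done
```

```text
ee_pos: [0.5073, 0.1303, 0.1664]
wrist_force: [-3.9, -0.8, 0.3]
tilt: n 77 bbox [312 287  15   8] c [318.961  290.9351] minus proj [2.7647 5.4058] pca deg 10.079814079633572
ee_pos: [0.5115, 0.1308, 0.167]
wrist_force: [-4.2, 1.4, -0.3]
tilt: n 83 bbox [311 285  15   9] c [317.7349 289.6747] minus proj [4.1735 5.2384] pca deg 4.922719666196422
```

```bash
for i in 1 2; do echo '[[[-0.0015,0,-0.0001],0,0.01],[[-0.003,0,-0.0002],0,0.01],[[-0.003,0,-0.0002],0,0.01]]' > rows.txt && python3 drive.py rows.txt|sed -n '2p;4p'; python3 tilt.py;done
```

```text
ee_pos: [0.5144, 0.1303, 0.1671]
wrist_force: [-2.6, -0.9, 0.6]
tilt: n 86 bbox [310 284  16  10] c [317.3256 288.7558] minus proj [5.3731 5.2195] pca deg -1.0387912031145885
ee_pos: [0.5177, 0.1307, 0.1674]
wrist_force: [-3.2, 1.0, -0.9]
tilt: n 88 bbox [309 283  17  10] c [316.8409 287.9545] minus proj [6.9391 5.0631] pca deg -8.089380889670498
```

```bash
python3 - <<'E'
from h import *
c=cv2.imread("pics/side0.png");x0,y0=445,195
m=cv2.inRange(cv2.cvtColor(c[y0:y0+25,x0:x0+25],cv2.COLOR_BGR2HSV),(8,100,45),(28,255,255))
pt=np.argwhere(m)[:,::-1].astype(float);d=np.linalg.svd(pt-pt.mean(0),full_matrices=0)[2][0];print(len(pt),d)
X=np.array([.4164,-.2976,.0843])
def phi(X,yw,th):
    a=np.array([-np.sin(th)*np.cos(yw),-np.sin(th)*np.sin(yw),np.cos(th)]);v=proj("side",X+a*.01)-proj("side",X-a*.01);return np.degrees(np.arctan2(v[0],-v[1]))
print("pca",np.degrees(np.arctan2(d[1],d[0])),"pred",phi(X,np.radians(12.57),np.radians(35)))
X=np.array([.503,.13,.13]);print([(t,phi(X,-.013,np.radians(t)).round(1)) for t in(-10,-5,0,5,10,20,30)])
E
python3 tilt.py
```

```text
41 [0.5957 0.8032]
pca 53.43813230835559 pred 48.59486749282177
[(-10, np.float64(-10.1)), (-5, np.float64(-5.2)), (0, np.float64(0.1)), (5, np.float64(5.7)), (10, np.float64(11.8)), (20, np.float64(25.1)), (30, np.float64(39.5))]
tilt: n 88 bbox [309 283  17  10] c [316.7386 288.0568] minus proj [6.8014 5.1655] pca deg -5.962502115401509
```

```bash
echo '[[[0.004,0,-0.002],0,0.01],[[0.004,0,-0.02],0,0.01],[[0.004,0,-0.036],0,0.01],[[0.004,0,-0.040],0,0.01],[[0.004,0,-0.040],0,0.01]]' > rows.txt && python3 drive.py rows.txt|sed -n '2p;4p'; echo '[[[-0.01,0.01,0],0,0.01],[[-0.02,0.022,0],0,0.01],[[-0.03,0.034,0],0,0.01],[[-0.0330,0.0345,0],0,0.01],[[-0.0330,0.0345,0],0,0.01]]' > rows.txt && python3 drive.py rows.txt|sed -n '2p;4p'; echo '[[[0,0,0],0,0.01]]' > rows.txt && python3 drive.py rows.txt|sed -n '2p;4p'; python3 tilt.py; python3 st.py .5468 .165 .193 179.25
```

```text
ee_pos: [0.5141, 0.1307, 0.2089]
wrist_force: [0.3, -1.2, -1.4]
ee_pos: [0.547, 0.1648, 0.206]
wrist_force: [0.0, 0.3, -1.4]
ee_pos: [0.5464, 0.1642, 0.2066]
wrist_force: [-0.5, -0.1, -0.5]
tilt: n 90 bbox [277 268  16   9] c [284.7889 272.1   ] minus proj [5.7519 5.5846] pca deg -0.3326399937788273
t 17.5833 tcp [0.5464 0.1641 0.2069] [-179.9731   -0.0395  179.2159] q [16.722   7.096   6.9022 89.8519 -0.0138 17.5062] F [-0.2665  0.3545 -1.0523] op 0.016618013993683095 52.12093949317932
tool delta [-0.0004  0.0009  0.0139] turn -0.034147162258364006
```

```bash
cat >> tilt.py <<'E'
px=ce[i]+[x0,y0];a=np.array([0,0,1.]);X=np.array(p)-[0,0,.037]
for _ in range(6):
    o,dd=ray("side",px);v=o-X;w=v-a*(a@v);off=.785*.0125*w/np.linalg.norm(w);o=o-off
    X=o+dd*(p[1]-o[1])/dd[1]
print("nut by y-plane",X,"O",X-[0,0,.03],"tcp-O",p-X+[0,0,.03])
E
python3 tilt.py; python3 - <<'E'
from h import *
c=bot.camera("top");u=proj("top",bot.get_obs()["ee_pos"]-[0,0,.037]).astype(int);print(u)
print(blobs(c,(8,100,45),(28,255,255),(u[0]-30,u[1]-30,u[0]+30,u[1]+30),3),blobs(c,(40,80,30),(85,255,255),(u[0]-30,u[1]-30,u[0]+30,u[1]+30),3))
E
```

```text
tilt: n 84 bbox [277 267  16   9] c [284.619  271.6667] minus proj [5.5793 5.3163] pca deg -1.6545524397802955
nut by y-plane [0.5375 0.1641 0.1718] O [0.5375 0.1641 0.1418] tcp-O [ 0.0089 -0.      0.0654]
[227 230]
[] []
```

```bash
echo '[[[0.004,0,0.005],0,0.01],[[0.0067,0.0005,0.010],0,0.01],[[0.0067,0.0005,0.014],0,0.01],[[0.0067,0.0005,0.016],0,0.01],[[0.0067,0.0005,0.016],0,0.01]]' > rows.txt && python3 drive.py rows.txt|sed -n '2p;4p'; python3 tilt.py;  echo '[[[0,0,0.0015],0,0.01],[[0,0,0.003],0,0.01],[[0,0,0.003],0,0.01]]' > rows.txt && python3 drive.py rows.txt|sed -n '2p;4p'
```

```text
ee_pos: [0.5397, 0.1651, 0.1907]
wrist_force: [0.8, -0.2, -1.7]
tilt: n 111 bbox [280 279  18   9] c [288.1712 283.3423] minus proj [5.1667 5.7476] pca deg 0.013126672051345871
nut by y-plane [0.5316 0.1651 0.1549] O [0.5316 0.1651 0.1249] tcp-O [0.0083 0.     0.0661]
ee_pos: [0.5401, 0.1652, 0.1881]
wrist_force: [-0.3, 0.1, -1.3]
```

```bash
for i in 1 2 3; do echo '[[[0,0,0.001],0,0.01],[[0,0,0.002],0,0.01],[[0,0,0.002],0,0.01]]' > rows.txt && python3 drive.py rows.txt|sed -n '2p;4p'; done
```

```text
ee_pos: [0.5401, 0.1652, 0.1862]
wrist_force: [0.1, -0.2, -0.5]
ee_pos: [0.54, 0.1652, 0.1842]
wrist_force: [-0.0, 1.0, -0.9]
ee_pos: [0.54, 0.1652, 0.1822]
wrist_force: [0.1, 0.0, -0.5]
```

Going in freely; continue to the flange.

```bash
for i in 1 2 3 4; do echo '[[[0,0,0.001],0,0.01],[[0,0,0.002],0,0.01],[[0,0,0.002],0,0.01]]' > rows.txt && python3 drive.py rows.txt|sed -n '2p;4p'; done; python3 tilt.py
```

```text
ee_pos: [0.54, 0.1652, 0.1802]
wrist_force: [1.0, -0.7, -1.3]
ee_pos: [0.5405, 0.1652, 0.179]
wrist_force: [0.4, -1.3, 3.3]
ee_pos: [0.541, 0.1651, 0.1786]
wrist_force: [0.9, -1.8, 11.7]
ee_pos: [0.5414, 0.1651, 0.1784]
wrist_force: [-1.7, -2.6, 23.4]
tilt: n 116 bbox [279 284  19  10] c [288.     289.4914] minus proj [5.4835 5.0025] pca deg -4.870417183995827
nut by y-plane [0.5324 0.1651 0.144 ] O [0.5324 0.1651 0.114 ] tcp-O [0.009  0.     0.0644]
```

```bash
echo '[[[0,0,0.002],0,0.01],[[0,0,0.002],0,0.01],[[0,0,-0.003],0,0.01],[[0,0,-0.003],0,0.01],[[0,0,-0.003],0,0.01]]' > rows.txt && python3 drive.py rows.txt|sed -n '2p;4p';  echo '[[[0,0,0],0,0.04],[[0,0,0],0,0.04],[[0,0,0],0,0.04],[[0,0,0],0,0.04]]' > rows.txt && python3 drive.py rows.txt; python3 tilt.py
```

```text
ee_pos: [0.5409, 0.1652, 0.1786]
wrist_force: [1.5, -2.0, 10.8]
time: 20.95
ee_pos: [0.5398, 0.1652, 0.1766]
tcp_rot: [-180.0, -0.1, 179.2]
wrist_force: [-0.0, -0.1, -0.5]
opening: 0.0398
grasp_force: 0.0
tilt: n 115 bbox [279 284  19  10] c [288.6522 289.4435] minus proj [5.2314 3.6669] pca deg -8.041947889020635
nut by y-plane [0.5312 0.1652 0.1446] O [0.5312 0.1652 0.1146] tcp-O [0.0086 0.     0.0622]
```

```bash
echo '[[[0,0,-0.02],0,0.04],[[0,0,-0.05],0,0.04],[[0,0,-0.08],0,0.04],[[0,0.03,-0.09],0,0.04],[[0,0.06,-0.09],0,0.04]]' > rows.txt && python3 drive.py rows.txt|sed -n '2p;4p';  echo '[[[0,0.03,0],0,0.04],[[0,0.06,0],0,0.04],[[0,0.09,0],0,0.04],[[0,0.1,0],0,0.04]]' > rows.txt && python3 drive.py rows.txt; python3 - <<'E'
from h import *
ob={"g":[],"b":[]}
for n in("side","top"):
    c=bot.camera(n);cv2.imwrite(f"pics/chk_{n}.png",c)
    u=proj(n,np.array([.531,.165,.145])).astype(int);bx=(u[0]-22,u[1]-25,u[0]+22,u[1]+22)
    for k,g in(("g",((40,90,30),(85,255,255))),("b",((8,110,60),(28,255,255)))):
        b=blobs(c,*g,bx,5);print(n,k,b)
        if b: ob[k].append((n,max(b,key=lambda q:q[0])[1]))
a=np.array([0,0,1.])
for k,r in(("g",.01),("b",.0125)):
    if len(ob[k])==2: print(k,tricyl(ob[k],a,r))
c=cv2.imread("pics/chk_side.png")
for x,y,nm in((276,279,"b"),(276,268,"g")):
    pass
E
```

```text
ee_pos: [0.5418, 0.2252, 0.2711]
wrist_force: [0.8, 0.5, 0.1]
time: 21.75
ee_pos: [0.5418, 0.3285, 0.2662]
tcp_rot: [180.0, -0.1, 179.4]
wrist_force: [0.5, -0.3, 0.5]
opening: 0.04
grasp_force: 0.0
side g [(np.int32(38), array([288.1316, 276.5263]), array([282, 273,  13,   6]))]
side b [(np.int32(110), array([286.4636, 288.5091]), array([279, 282,  18,  12]))]
top g []
top b [(np.int32(7), array([231.7143, 233.4286]), array([230, 233,   4,   2]))]
b (array([0.5425, 0.166 , 0.1435]), [np.float64(6.72161268449432), np.float64(6.72161268449418)])
```

```bash
python3 - <<'E'
from h import *
t=cv2.imread("pics/chk_top.png");s=cv2.imread("pics/chk_side.png")
u=proj("top",np.array([.531,.165,.165]));print(u)
h=cv2.cvtColor(t,cv2.COLOR_BGR2HSV)
for y in range(226,254,2): print(y,[tuple(int(v) for v in h[y,x]) for x in range(222,242,2)])
h=cv2.cvtColor(s,cv2.COLOR_BGR2HSV);print()
for y in range(262,308,2): print(y,"".join("G" if 40<=H<=85 and S>60 and V>20 else "B" if 8<=H<=28 and S>90 else "k" if V<45 else "." if V>90 else "-" for H,S,V in h[y,270:310]))
E
```

```text
[227.2683 239.2354]
226 [(4, 84, 76), (3, 88, 78), (3, 85, 78), (3, 88, 78), (2, 82, 78), (3, 86, 77), (3, 88, 78), (3, 89, 77), (2, 92, 78), (2, 86, 77)]
228 [(2, 69, 59), (2, 87, 76), (3, 85, 78), (3, 93, 77), (2, 93, 77), (4, 93, 77), (4, 93, 77), (4, 93, 77), (3, 90, 79), (2, 88, 78)]
230 [(3, 54, 52), (4, 70, 58), (4, 86, 74), (2, 84, 76), (3, 86, 77), (2, 87, 76), (1, 86, 77), (3, 89, 77), (3, 89, 77), (3, 86, 77)]
232 [(165, 12, 42), (15, 12, 43), (15, 12, 44), (0, 25, 52), (4, 77, 76), (6, 81, 79), (0, 86, 80), (0, 58, 66), (170, 14, 54), (0, 10, 53)]
234 [(0, 0, 79), (20, 19, 82), (64, 50, 77), (65, 77, 80), (21, 105, 102), (20, 116, 145), (9, 90, 147), (175, 21, 132), (140, 6, 131), (140, 6, 129)]
236 [(120, 3, 93), (53, 28, 81), (60, 32, 56), (45, 11, 45), (63, 50, 61), (49, 83, 77), (20, 96, 111), (15, 9, 113), (135, 4, 120), (0, 0, 134)]
238 [(72, 14, 92), (54, 24, 53), (0, 11, 45), (15, 11, 45), (150, 6, 44), (64, 63, 61), (42, 58, 57), (19, 113, 106), (20, 9, 84), (135, 5, 104)]
240 [(60, 18, 87), (60, 16, 49), (0, 0, 44), (15, 12, 44), (0, 6, 42), (64, 40, 51), (50, 6
[... 1262 characters left out ...]
GGGGGGGGGG...............
278 .......-----GGGGGGGGGGGGG...............
280 ....--------GGGGGGGGGGGGG-..............
282 ..-------BBB.GGGGGGGGGGGGG..............
284 --------BBBBB.GGGGGGGGGGG.BB............
286 ---------BBBBBB-GGGGG--BBBBB............
288 ---------BBBBBBBBBBBBBBBBBB.............
290 ---------BBBBBBBBBBBBBBBBBB.............
292 -----------BBBBBBBBBBBBBB...............
294 ---------------.........................
296 -----------......--------...............
298 ---------.......----------..............
300 -------........------------.............
302 -------.........----------..............
304 -------........-----.------............-
306 ----................................----
```

```bash
python3 - <<'E'
from h import *
s=cv2.imread("pics/chk_side.png");t=cv2.imread("pics/chk_top.png")
mt=(t[230:250,218:240].max(2)<52).astype(np.uint8);k,l,st,ce=cv2.connectedComponentsWithStats(mt);print([(st[i],ce[i]+[218,230]) for i in range(1,k)])
h=s.max(2)
for y in range(264,278): print(y,h[y,278:300].tolist())
for z in(.165,.167,.169,.171):print(z,proj("side",np.array([.531,.165,z])),proj("top",np.array([.531,.165,z])))
for z in(.135,.140,.145):print("nut",z,proj("side",np.array([.531-.0098*.51,.165+.0098*.86,z])))
E
```

```text
[(array([ 0,  0, 10,  4, 30], dtype=int32), array([221.8667, 231.9   ])), (array([ 6,  6,  9,  8, 47], dtype=int32), array([227.9362, 239.2553]))]
264 [133, 119, 116, 114, 110, 108, 121, 164, 213, 233, 238, 239, 239, 238, 237, 234, 223, 216, 208, 204, 202, 202]
265 [137, 119, 116, 114, 110, 108, 122, 162, 211, 231, 236, 237, 236, 235, 230, 220, 214, 207, 203, 202, 201, 202]
266 [137, 120, 116, 114, 110, 108, 118, 153, 195, 219, 223, 223, 221, 218, 211, 210, 206, 203, 202, 202, 201, 202]
267 [138, 119, 116, 114, 110, 104, 106, 125, 152, 167, 168, 165, 165, 166, 180, 192, 199, 201, 201, 202, 201, 202]
268 [140, 121, 116, 113, 107, 98, 90, 91, 100, 105, 103, 98, 100, 113, 135, 164, 188, 198, 201, 201, 201, 202]
269 [144, 121, 116, 112, 102, 88, 76, 71, 70, 71, 70, 68, 68, 75, 96, 133, 171, 193, 200, 201, 202, 202]
270 [147, 121, 115, 111, 97, 80, 69, 65, 64, 64, 63, 63, 63, 64, 73, 106, 151, 183, 196, 200, 201, 201]
271 [147, 122, 116, 110, 99, 80, 67, 64, 64, 63, 63, 62, 62, 61, 63, 84, 124, 163, 188, 198, 201, 201]
272 [147, 121, 116, 113, 101, 81, 66, 63, 63, 63, 62, 62, 62, 62, 61, 69, 94, 137, 175, 194, 201, 201]
273 [147, 121, 116, 114, 103, 82, 66, 61, 61, 61, 60, 60, 60, 59, 60, 69, 87, 117, 163, 190, 199, 201]
274 [145, 121, 115, 111, 103, 90, 75, 65, 60, 58, 58, 59, 58, 60, 68, 82, 96, 107, 154, 186, 199, 201]
275 [135, 119, 112, 107, 106, 104, 97, 85, 74, 66, 62, 65, 70, 77, 86, 96, 101, 99, 143, 180, 196, 200]
276 [128, 119, 108, 101, 102, 106, 110, 105, 96, 86, 81, 82, 88, 96, 98, 97, 94, 92, 138, 176, 195, 200]
277 [111, 105, 98, 93, 92, 97, 102, 103, 101, 98, 94, 93, 96, 96, 93, 89, 87, 91, 137, 175, 195, 201]
0.165 [288.1714 273.1476] [227.2683 239.2354]
0.167 [288.1212 271.9683] [227.0741 239.1346]
0.169 [288.0708 270.7849] [226.8792 239.0334]
0.171 [288.0202 269.5976] [226.6836 238.9319]
nut 0.135 [288.5706 294.8685]
nut 0.14 [288.448  292.0404]
nut 0.145 [288.3243 289.1884]
```

```bash
echo '[[[0.003,-0.035,0],0,0],[[0.006,-0.07,0.01],0,0],[[0.0095,-0.105,0.02],0,0],[[0.0095,-0.14,0.03],0,0],[[0.0095,-0.163,0.04],0,0]]' > rows.txt && python3 drive.py rows.txt 20|sed -n '2p;4p';  echo '[[[0,0,0.01],0,0],[[0,0,0.02],0,0],[[0,0,0.02],0,0]]' > rows.txt && python3 drive.py rows.txt; python3 st.py .531 .165 .192
```

```text
ee_pos: [0.5298, 0.1584, 0.2274]
wrist_force: [-0.5, 0.2, 0.5]
time: 22.52
ee_pos: [0.5299, 0.1615, 0.2054]
tcp_rot: [-180.0, -0.1, 179.2]
wrist_force: [-0.3, 0.1, -0.1]
opening: 0.0001
grasp_force: 0.0
t 22.5167 tcp [0.5299 0.1615 0.2054] [-179.9626   -0.1343  179.1564] q [16.9472  4.8928  4.341  89.5875  0.0054 17.7907] F [-0.2591  0.1058 -0.1408] op 0.00012234343521433933 0.0
tool delta [-0.0011  0.0035  0.0134] turn None
```

```bash
echo '[[[-0.001,0.0035,0.005],0,0],[[-0.001,0.0035,0.01],0,0],[[-0.001,0.0035,0.01],0,0]]' > rows.txt && python3 drive.py rows.txt|sed -n '2p;4p';  for i in 1 2 3; do echo '[[[0,0,0.001],0,0],[[0,0,0.002],0,0],[[0,0,0.002],0,0]]' > rows.txt && python3 drive.py rows.txt|sed -n '2p;4p'; done
```

```text
ee_pos: [0.5314, 0.1667, 0.1964]
wrist_force: [-0.1, -0.3, -0.4]
ee_pos: [0.5316, 0.1661, 0.1954]
wrist_force: [0.4, 0.8, -0.0]
ee_pos: [0.5316, 0.1658, 0.1932]
wrist_force: [0.5, -1.1, -0.3]
ee_pos: [0.5318, 0.1658, 0.1922]
wrist_force: [-1.3, -0.5, 4.2]
```

```bash
echo '[[[0,0,-0.008],0,0.045],[[0,0,-0.015],4,0.045],[[0,0,-0.015],8,0.045],[[0,0,-0.015],13,0.045],[[0,0,-0.015],13,0.045]]' > rows.txt && python3 drive.py rows.txt; python3 st.py .531 .165 .154 166
```

```text
time: 23.93
ee_pos: [0.5317, 0.1658, 0.2069]
tcp_rot: [180.0, 0.0, 166.0]
wrist_force: [-0.8, -0.3, 0.2]
opening: 0.0448
grasp_force: 0.0
t 23.9333 tcp [0.5317 0.1658 0.2069] [179.9889   0.0174 166.0028] q [17.3191  5.16    4.7944 89.6138  0.0005 31.3163] F [-0.806  -0.3079  0.2199] op 0.044818245031497485 0.0
tool delta [ 0.0005 -0.001   0.0529] turn 0.0027963411666291904
```

```bash
echo '[[[0,-0.0005,0.015],0,0.045],[[0,-0.0005,0.03],0,0.045],[[0,-0.0005,0.045],0,0.045],[[0,-0.0005,0.053],0,0.045],[[0,-0.0005,0.053],0,0.045]]' > rows.txt && python3 drive.py rows.txt|sed -n '2p;4p';  echo '[[[0,0,0],0,0.02],[[0,0,0],0,0.02],[[0,0,0],0,0.02],[[0,0,0],0,0.02],[[0,0,0],0,0.02]]' > rows.txt && python3 drive.py rows.txt 25; python3 -c "
from workcell import bot;print(bot.get_obs()['torque'])"; python3 tilt.py|tail -1
```

```text
ee_pos: [0.5307, 0.165, 0.1516]
wrist_force: [-0.3, 0.1, -0.9]
time: 24.77
ee_pos: [0.5318, 0.1654, 0.1543]
tcp_rot: [180.0, 0.1, 166.2]
wrist_force: [-0.3, 0.0, 2.7]
opening: 0.0236
grasp_force: 24.9
[-0.02302822  0.01137473  0.04097523]
nut by y-plane [0.5239 0.1654 0.149 ] O [0.5239 0.1654 0.119 ] tcp-O [0.008  0.     0.0352]
```

```bash
for i in 1 2; do echo '[[[0,0,0],-7,0.02],[[0,0,0],-14,0.02],[[0,0,0],-21,0.02],[[0,0,0],-28,0.02],[[0,0,0],-28,0.02]]' > rows.txt && python3 drive.py rows.txt|sed -n '2,5p'; python3 -c "
from workcell import bot;print(bot.get_obs()['torque'])"; done
```

```text
ee_pos: [0.5319, 0.1653, 0.1543]
tcp_rot: [-180.0, 0.1, -165.5]
wrist_force: [0.1, -0.7, 6.1]
opening: 0.0233
[-0.10046646  0.05578713  0.04015786]
ee_pos: [0.5318, 0.1653, 0.1543]
tcp_rot: [-179.9, 0.1, -137.6]
wrist_force: [0.4, -2.3, 6.7]
opening: 0.0233
[-0.26980849  0.15422226  0.02288483]
```

```bash
T='from workcell import bot;o=bot.get_obs();print(o["torque"],o["q"][5])'; echo '[[[0,0,0],-7,0.02],[[0,0,0],-14,0.02],[[0,0,0],-21,0.02],[[0,0,0],-28,0.02],[[0,0,0],-28,0.02]]' > rows.txt && python3 drive.py rows.txt|sed -n '2,6p'; python3 -c "$T"; for i in 1 2; do echo '[[[0,0,0],-5,0.02],[[0,0,0],-10,0.02],[[0,0,0],-10,0.02]]' > rows.txt && python3 drive.py rows.txt|sed -n '3,5p'; python3 -c "$T"; done
```

```text
ee_pos: [0.5318, 0.1651, 0.1544]
tcp_rot: [-179.9, 0.0, -109.6]
wrist_force: [-0.4, -2.0, 8.4]
opening: 0.0236
grasp_force: 24.9
[-0.50363979  0.19049793  0.02446243] -53.13521941578681
tcp_rot: [-179.9, 0.0, -99.7]
wrist_force: [-0.3, -2.4, 6.7]
opening: 0.0236
[-0.45985194  0.23657145  0.03839746] -62.99114021917493
tcp_rot: [-179.9, -0.0, -89.7]
wrist_force: [0.0, -2.4, 8.7]
opening: 0.0234
[-0.59723216  0.25078316 -0.00220607] -72.99002986434701
```

```bash
T='from workcell import bot;o=bot.get_obs();print(o["torque"],o["opening"],o["tcp_rot"][2],o["joint_efforts"][5])'; python3 -c "$T"; for i in 1 2 3; do echo '[[[0,0,0],-5,0.02],[[0,0,0],-5,0.02],[[0,0,0],-5,0.02]]' > rows.txt && python3 drive.py rows.txt>/dev/null; python3 -c "$T"; done
```

```text
[-0.59723216  0.25078316 -0.00220607] 0.02337600815055159 -89.74862221841745 -1.4838100969791412
[-0.64548198  0.20229283  0.02300026] 0.02382139608631612 -85.0284423318777 -0.2452335599809885
[-0.5678962   0.23432023  0.01842366] 0.02390588504485003 -80.02677028473543 -0.24358383379876614
[-0.62668408  0.14733768  0.06432771] 0.023534407340041197 -75.02719536477251 -0.24282594211399555
```

```bash
T='from workcell import bot;o=bot.get_obs();print(o["torque"][2].round(3),o["opening"].round(5),o["tcp_rot"][2].round(2),o["joint_efforts"][5].round(3))'; for i in 1 2 3 4; do echo '[[[0,0,0],-3,0.02],[[0,0,0],-3,0.02],[[0,0,0],-3,0.02]]' > rows.txt && python3 drive.py rows.txt>/dev/null; python3 -c "$T"; done
```

```text
Traceback (most recent call last):
AttributeError: 'float' object has no attribute 'round'
Traceback (most recent call last):
AttributeError: 'float' object has no attribute 'round'
Traceback (most recent call last):
AttributeError: 'float' object has no attribute 'round'
Traceback (most recent call last):
AttributeError: 'float' object has no attribute 'round'
```

```bash
T='from workcell import bot;o=bot.get_obs();print(o["time"],o["torque"],o["wrist_force"],o["opening"],o["tcp_rot"],o["joint_efforts"][5])'; python3 -c "$T";  echo '[[[0,0,0],0,0.02],[[0,0,0],0,0.02]]' > rows.txt && python3 drive.py rows.txt>/dev/null; python3 -c "$T"
```

```text
28.3167 [-0.5859852   0.43178202 -0.09301295] [-0.8572898  -2.55802884  8.02073456] 0.023449524276255428 [-1.79933825e+02 -5.25403414e-02 -6.30466320e+01] -0.26251637376844883
28.4833 [-0.62275208  0.38616832 -0.12070173] [-0.28492853 -2.80679533  8.1161126 ] 0.02369711857099389 [-1.79931912e+02 -5.55525936e-02 -6.30592030e+01] -0.09172672173008323
```

```bash
T='from workcell import bot;o=bot.get_obs();print(o["time"],o["torque"],o["wrist_force"],o["opening"],o["tcp_rot"][2],o["joint_efforts"][5])'; for i in 1 2; do echo '[[[0,0,0],-1,0.02],[[0,0,0],-1,0.02],[[0,0,0],-1,0.02]]' > rows.txt && python3 drive.py rows.txt>/dev/null; python3 -c "$T"; done
```

```text
28.7333 [-0.5656809   0.39376167 -0.22470419] [-1.6138974  -2.48533447  9.01695647] 0.02371051864180936 -62.06714838511604 -0.27869238518178463
28.9833 [-0.50049695  0.38547183 -0.32072809] [-1.53917701 -2.14680972  8.9573209 ] 0.023560929903378724 -61.07483326150888 -0.3917265683412552
```

```bash
echo '[[[0,0,0],2,0.02],[[0,0,0],2,0.02]]' > rows.txt && python3 drive.py rows.txt>/dev/null; python3 -c 'from workcell import bot;print(bot.get_obs()["torque"])'; echo '[[[0,0,0],2,0.045],[[0,0,0],2,0.045],[[0,0,0],2,0.045],[[0,0,0],2,0.045],[[0,0,0],2,0.045]]' > rows.txt && python3 drive.py rows.txt; echo '[[[0,0,-0.02],0,0.045],[[0,0,-0.05],0,0.045],[[0,0,-0.085],0,0.045],[[0,0,-0.1],0,0.045],[[0,0,-0.1],0,0.045]]' > rows.txt && python3 drive.py rows.txt|sed -n '2,4p'
```

```text
[-0.53058469  0.38246163 -0.07098739]
time: 29.57
ee_pos: [0.5314, 0.1653, 0.1532]
tcp_rot: [180.0, 0.0, -64.8]
wrist_force: [-0.2, -0.1, -0.2]
opening: 0.0451
grasp_force: 0.0
ee_pos: [0.5325, 0.1657, 0.2576]
tcp_rot: [-179.7, -0.0, -64.8]
wrist_force: [0.6, 0.4, 0.5]
```

```bash
echo '[[[0,0,-0.02],0,0.045],[[0,0,-0.02],0,0.045],[[0,0,-0.02],0,0.045]]' > rows.txt && python3 drive.py rows.txt|sed -n '1,4p'; python3 - <<'E'
from h import *
h=cv2.cvtColor(bot.camera("side"),cv2.COLOR_BGR2HSV)
for y in range(266,308,2): print(y,"".join("G" if 40<=H<=85 and S>60 and V>20 else "B" if 8<=H<=28 and S>90 else "k" if V<45 else "." if V>90 else "-" for H,S,V in h[y,270:310]))
E
```

```text
time: 30.23
ee_pos: [0.5317, 0.1654, 0.2731]
tcp_rot: [-180.0, -0.0, -64.8]
wrist_force: [-0.0, 0.0, 0.1]
266 ........................................
268 .............---........................
270 ............-----------.................
272 ............------------................
274 ...........GGG---------G-...............
276 ...........GGGGGGGGGGGGGG...............
278 ......-----GGGGGGGGGGGGGG...............
280 ....--------GGGGGGGGGGGGG-..............
282 ..----------GGGGGGGGGGGGG---.....-.....-
284 ---------BBBBGGGGGGGGGGGG-B..---------..
286 ---------BBBBBB-GGGGGG-BBBBB.--------...
288 ---------BBBBBBBBBBBBBBBBBB.--------....
290 --------BBBBBBBBBBBBBBBBBB.-------------
292 ----------BBBBBBBBBBBBBBB..-------------
294 ---------------BBBB.--------------------
296 ------------...-------------------------
298 ---------......-------------------------
300 -------.......------------------..------
302 -------.........---------------....-----
304 ------.............--......---...-------
306 ----.............................-------
```

```bash
python3 -c "
from workcell import bot;print(bot.job_done())"
```

```text
the job is handed in; nothing more can be done
None
```

I handed the job in at about 30 s. The green-capped jack stands upright in the groove at the red marker, its nut is turned up until the torque rose sharply at the stop, and the gripper is clear. The hand-in returned no verdict, and I inferred the nut and cap angles from torque and wrist rotation rather than reading them.

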